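# Chock a spray can against the fence of a sloping board

## Robot

A 6-joint arm with a two-finger parallel gripper is mounted at the origin on a cart in front of the work surface, level with it; the furniture and walls round the work are solid. World frame = base frame: x ahead of the robot, y to its left, z up, the work surface at z = 0. Lengths are in mm, angles in rad, forces in N, time in s.
With the tool pointing down it reaches from about 350 to 775 mm from the base axis. Payload 7.3 kg.
Tool frame: the origin (TCP) lies between the finger pads; the fingertips stand 14 mm ahead of it and the grasp point (between the pads) lies 5 mm behind it; z points along the fingers, y is the line along which they close (so a half turn about z gives the same grasp; the last joint's range is limited). The gripper opens to 92 mm and grips with 3 to 60 N. Pads are 19 mm wide; open, the fingers measure 130 mm over their backs; the gripper's body (75 mm by 190 mm) begins 47 mm behind the grasp point.
Start: joints at [-1.466, 0.342, 1.524, -0, 1.275, -0.146], TCP at [130.316, -508.588, 240.741] pointing down, gripper open.
Joint ranges: [-2.53, 2.53], [-0.77, 2.02], [0.04, 2.7], [-1, 4.14], [0.28, 2.66], [-3.11, 3.11]. Speed limits (rad/s): [2.57, 2.57, 3.14, 3.14, 3.14, 3.14].

## Interface

Orientations are given as [roll, pitch, yaw] about the fixed x, y, z axes, in that order (R = Rz(yaw) Ry(pitch) Rx(roll)).
In Python, from plant import get_obs, cams, close_job gives the robot as it stands. The module is installed in compiled form; this text tells all that it offers.
- The arm moves only by the shell command python3 -m creep 'ROWS'. ROWS is JSON, a list of rows, each an object of numbers: "hand": the opening, from 0 (shut) to 1 (fully open); "tx", "ty", "tz": the shift along the tool's x, y, z in m; "spin": the turn about the tool's z in degrees. In form: [{"hand": .., "tx": .., "ty": .., "tz": .., "spin": ..}, ...]. A call has 1 to 5 rows; each row shifts and turns the commanded pose from where the row before left it, along the tool's axes as they then stand; what a row does not reach is not made up. A row lasts 1/8 s, in which the tool goes at most 62.5 mm and 10.7 degrees, less where a joint would pass 70% of its speed; a pose out of reach is approached as far as the arm can. A call is refused whole if a number of a shift passes 0.0625 or a number of a turn 10.7, either way. A call with a gripper value outside its range is refused whole. The fingers move at their own pace and stop on an object; the grip force is fixed at half the most. Time passes only in rows, so rows that do not move let the fingers close. It gives the time, the measured TCP pose, the force, the opening and the grip force at its end, in the units of the state.
- get_obs(): the state, without advancing time (a new reading comes with each control period).
- cams.capture(name): name is "scene" or "top" or "wrist"; returns a dict with "color" (400x640x3 uint8, red, green, blue), "K" (3x3 intrinsics, pixels), "R" (3x3) and "t" (3): a world point X has camera coordinates R X + t. Camera axes: x right, y down, z forward; pixel columns grow to the right and rows downward; lengths in mm; the calibration is good to about 2 mm. A picture is of the moment at which its call begins. There is no depth.
- close_job(): hands the job in; it is judged then, once.
The state is a dict: "time": time; "joint_positions": joint angles; "dq": joint speeds; "tau": joint torques, N m; "tool_pos": TCP position; "tcp_rot": TCP orientation; "contact_force": force on the tool from outside, world axes, zero at the start; "moment": the same for the moment, N m; "grip_width": finger opening in mm; "finger_force": force on a finger pad.
Only numpy, scipy, OpenCV 4.12 (cv2) and the standard library are available. Lean on these libraries where they do the work, as an engineer would, in place of code of your own. Each camera call takes 0.05 s, during which the arm holds its last target. There are 200 camera calls.

## Task

The spray can has rolled down the sloping board onto its two stop lugs. Take the tall, steep-faced rubber chock (leave the thin door wedge alone), set it flat on the board below the can at mid-length, nose uphill, and push it squarely against the can's low side so that the can rolls, without being lifted, up to the aluminium facing bar of the fence; feel it arrive and press the chock home firmly, with about fifteen newtons and never more than thirty. Then let go, so that the chock alone keeps the can against the bar; do not shift the small things standing around.

Things in the scene. Friction and masses are not known exactly. Their poses are not given: they have to be found in the camera images.
- ramp: fixed sloping plywood board on battens, 300 mm along its slope, 270 mm wide, rising 0.122 rad along +x. Origin on the table under its centre, z up, x horizontal, y along the fence. The fence at the high edge carries a rigid aluminium facing bar, 240 mm long, 38 mm high, on two screws; how far it is set out from the fence varies by 15 mm and is not reported: find it by touch. Place and yaw vary.
- ramp_face (a point): point on the board's upper face above its origin, 36 mm over the table; x runs uphill along the face, y along the fence, z square to the face. In this frame: face x -150 to 150 mm; two wooden stop lugs 14 x 18 x 32 mm (x, y, z) centred at x = 1 mm, y = -95 and 95 mm; the facing bar's downhill side stands somewhere from x = 95 to 110 mm. The lying can's axis is at z = 26 mm.
- can: white spray can, 52 mm diameter (radius 25.9), body 240 mm long, 280 mm with nozzle, about 0.35 kg, lying across the board against the lugs, free to roll. Origin at the centre of its base; its z runs along its axis to the nozzle (toward the ramp's -y). Its x and y turn as it rolls.
- can_mid (a point): point on the can's axis, 125 mm from the base: the can's mid-length.
- chock: tall black rubber chock, 0.32 kg, 96 mm long (x), 50 wide (y), 45 high, flat on the table, yaw within 1 rad. Origin at the centre of its underside. A 45 degree face rises from the nose (+x) to x = 7 mm, z = 45 mm; then a flat ribbed top to the back at x = -48 mm. Sides upright: grasp across y at x = -15 mm. Flat on the board and touching the can, its origin is 63 mm downhill of the can's axis.
- door_wedge: thin black rubber door wedge, 120 x 50 mm, 26 mm high, shallow face; not to be used or moved. Origin at the centre of its underside, thin end at +x. It stands on the other side of the ramp from the chock; which is on which side varies.
- cup: small open white square parts cup, 66 mm wide, 34 mm high, loose bystander, origin under its centre; not to be moved.
- ink: small bottle with black cap, 32 mm diameter, 60 mm high, loose bystander, origin under its centre; not to be moved.
- fan: small black fan, 40 x 40 x 14 mm, loose bystander, origin under its centre; not to be moved.
- driver: screwdriver, 155 mm long, 20 mm thick, loose bystander, origin under its centre; not to be moved.
- chock_nose (a point): foot of the chock's nose (a blunt edge 4 mm high), at x = +48 mm on its underside, mid-width; this end goes uphill under the can. Its friction on the board and the can is about 0.6.

How it is judged (in metres and radians):
On the way:
1. the chock, held or pushed by the fingers, presses the can against the facing bar with more than 2 N for 0.2 s (contact force between chock and can above 2 N and contact force between can and facing_c0 above 1 N and contact force between the fingers and chock above 1 N), for 0.2 s.
At the end, for the whole second after the job is handed in: The can lies on the board within about 4 mm of the facing bar and parallel to it (0.04 rad); the chock lies flat on the board (0.06 rad), nose uphill and square to the can (0.12 rad), within 30 mm of the can's mid-length, touching its low side and bearing its weight; both at rest (x of facing_c0 in the frame of chock below 0.097 m and z of can_mid in the frame of ramp_face between 0.022 and 0.029 m and angle between the z axis of can and the y axis of ramp_face, either way round below 0.04 rad and x of can_mid in the frame of chock between 0.057 and 0.067 m and y of can_mid in the frame of chock between -0.03 and 0.03 m and angle between the z axis of chock and the z axis of ramp_face, either way round below 0.06 rad and angle between the x axis of chock and the x axis of ramp_face, either way round below 0.12 rad and contact force between chock and can above 0.05 N and linear speed of each of can, chock below 0.01 m/s).
It fails at once if the chock presses the can with more than 30 N (contact force between chock and can above 30 N).
It fails at once if the fingers or arm push the can themselves (more than 2 N) (contact force between any of the fingers, the arm and can above 2 N).
It fails at once if the can is lifted more than 10 mm off the board (z of can_mid in the frame of ramp_face above 0.036 m).
It fails at once if the door wedge is moved more than 15 mm (distance of door_wedge from where it was at the start of the episode above 0.015 m).
It fails at once if a bystander is moved more than 20 mm (distance of any of cup, ink, fan, driver from where it was at the start of the episode above 0.02 m).
It also fails if it takes over 61 s, if anything falls off the work surface, if the arm or the gripper's body presses on something with over 40 N, if the wrist force passes 120 N, or if a joint passes its speed limit or range.

## Working session

There is one attempt and no reset: what is moved stays moved. The work goes in short steps, Python scripts to look and compute and a shell command to move; the robot and the scene stay as the last step left them, time stands still between calls to the robot, and variables do not carry over. Pictures are saved under pics/ and viewed, at most 11 in all, crops included, and the job is handed in when it is done.

```bash
mkdir -p pics; python3 - <<'E'
from plant import get_obs,cams
import cv2,numpy as np
o=get_obs();print(o)
for n in("top","scene"):
    c=cams.capture(n);cv2.imwrite(f"pics/{n}0.png",c["color"][:,:,::-1]);np.savez(f"{n}0.npz",**c);print(n,c["K"].round(1).tolist(),c["R"].round(3).tolist(),c["t"].round(1))
E
```

```text
{'time': 0.0, 'joint_positions': array([-1.46600538e+00,  3.42691350e-01,  1.52503254e+00, -1.16273535e-05,
        1.27538715e+00, -1.46014105e-01]), 'dq': array([-0.00050075, -0.00085428,  0.0018798 ,  0.00066759, -0.00077876,
        0.00099799]), 'tau': array([ 8.57276555e-04, -4.31233120e+01, -2.44215077e+01,  7.19149341e-02,
        5.59598836e-02, -1.29457976e-04]), 'tool_pos': array([ 130.26631287, -508.178638  ,  240.05581074]), 'tcp_rot': array([-3.14008881e+00, -2.09918138e-04,  2.50808290e-01]), 'contact_force': array([ 0.71433987, -0.03676134, -0.66688615]), 'moment': array([ 0.02378789, -0.00864525,  0.01539969]), 'finger_force': 0.0, 'grip_width': 91.9311305510107}
top [[441.9, 0.0, 322.4], [0.0, 441.9, 200.5], [0.0, 0.0, 1.0]] [[0.006, -1.0, 0.006], [-0.997, -0.007, -0.076], [0.076, -0.005, -0.997]] [ -15.2  517.4 1229.9]
scene [[444.8, 0.0, 325.0], [0.0, 444.8, 194.0], [0.0, 0.0, 1.0]] [[-0.451, -0.892, 0.023], [-0.464, 0.212, -0.86], [0.762, -0.399, -0.51]] [229.8 293.7 837.9]
```

View pics/top0.png

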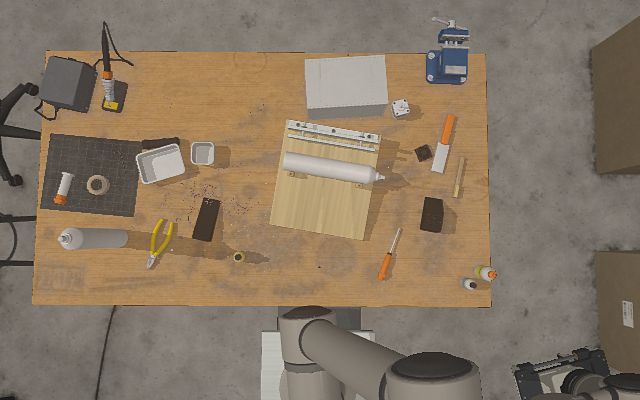

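View pics/scene0.png

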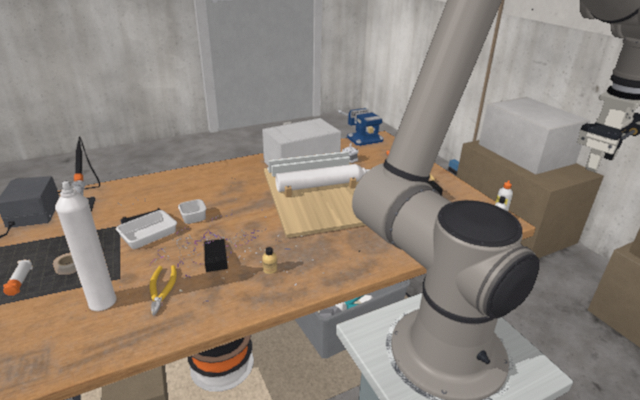

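The top view shows the ramp with the can at about (330,166). The short, tall chock is at (431,214) on the right and the longer door wedge at (207,220). The screwdriver is near (390,255) and the fan at (423,153).

```bash
cat > h.py <<'E'
import numpy as np,cv2
def load(n):
    d=np.load(n+".npz");return {k:d[k] for k in d.files}
def ray(c,uv,z):
    C=-c["R"].T@c["t"]; d=c["R"].T@np.linalg.inv(c["K"])@np.array([uv[0],uv[1],1.])
    return C+d*(z-C[2])/d[2]
def proj(c,X):
    p=c["K"]@(c["R"]@np.asarray(X,float)+c["t"]);return p[:2]/p[2]
E
python3 - <<'E'
from h import *
c=load("top0");im=c["color"];hsv=cv2.cvtColor(im,cv2.COLOR_RGB2HSV)
for nm,(x0,y0,x1,y1) in dict(chock=(410,185,455,240),wedge=(185,190,228,250)).items():
    m=(hsv[y0:y1,x0:x1,2]<60).astype(np.uint8)
    cs=max(cv2.findContours(m,0,2)[0],key=cv2.contourArea)
    b=cv2.boxPoints(cv2.minAreaRect(cs))+[x0,y0]
    P=np.array([ray(c,p,45 if nm=="chock" else 13)[:2] for p in b]);print(nm,P.round().tolist(),P.mean(0).round(),np.linalg.norm(np.diff(P,axis=0),axis=1).round())
# can: white mask
m=cv2.inRange(hsv[140:195,270:400],(0,0,170),(180,45,255))
n,l,s,ce=cv2.connectedComponentsWithStats(m);i=1+s[1:,4].argmax();
pts=np.argwhere(l==i)[:,::-1]+[270,140];print(s[i])
W=np.array([ray(c,p,70)[:2] for p in pts]);ctr=W.mean(0);u=np.linalg.svd(W-ctr,full_matrices=False)[2][0];t=(W-ctr)@u
print("can",ctr,u,np.arctan2(u[1],u[0]),t.min(),t.max())
crop=cv2.resize(im[110:250,260:460][:,:,::-1],None,fx=4,fy=4,interpolation=cv2.INTER_CUBIC);cv2.imwrite("pics/crop1.png",crop)
E
```

```text
chock [[442.0, -281.0], [444.0, -282.0], [438.0, -293.0], [436.0, -292.0]] [ 440. -287.] [ 2. 12.  2.]
wedge [[404.0, 307.0], [444.0, 298.0], [443.0, 295.0], [404.0, 304.0]] [424. 301.] [41.  3. 41.]
[  13   12   90   31 1380]
can [604.09378419 -24.23192993] [-0.16630724 -0.98607398] -1.73787989576828 -122.89249305793392 123.56484161752533
```

View pics/crop1.png

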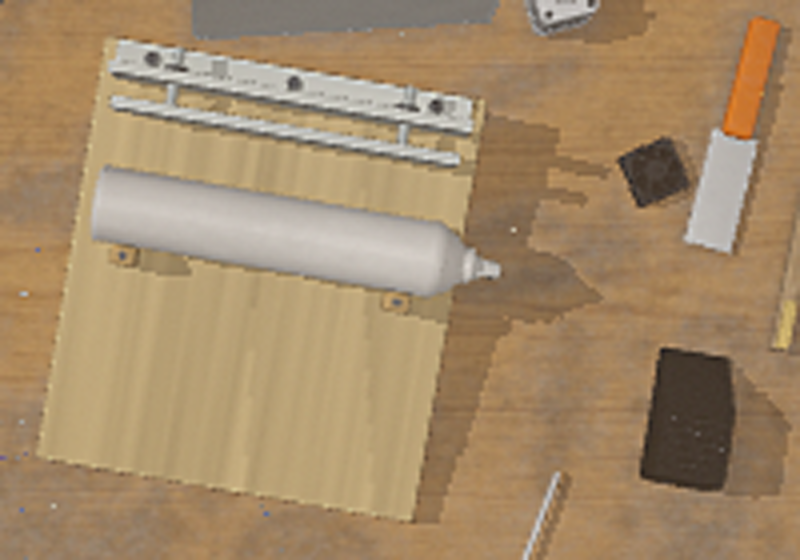

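The crop shows the chock's nose pointing up the image, with its base left edge running from (658,347) to (641,477). Its ribbed top is at the lower end, with a ridge corner at about (735,412). The board corners are at (38,457), (412,522), (485,98) and (107,38), and the bar runs from (112,102) to (458,160).

```bash
python3 - <<'E'
from h import *
c=load("top0");f=lambda p,z:ray(c,(np.array(p)+.5)/4-.5+[260,110],z)
a,b=f((658,347),0),f((641,477),0);d=a-b;print("chock base edge",a,b,np.linalg.norm(d),np.arctan2(d[1],d[0]))
a2,b2=f((735,412),45),f((723,490),45);print("top right edge",a2,b2,np.linalg.norm(a2-b2),np.arctan2(*(a2-b2)[[1,0]]))
l,r,tr,tl=f((38,457),17),f((412,522),17),f((485,98),54),f((107,38),54)
print("board",l,r,tr,tl,[np.linalg.norm(x) for x in(l-r,r-tr,tl-l)])
for p,q in((l,tl),(r,tr),):
    e=q-p;print("yaw",np.arctan2(e[1],e[0]))
e=r-l;print("yaw low",np.arctan2(e[0],-e[1]))
yw=-0.167
print("center by low edge", (l+r)/2+149*np.array([np.cos(yw),np.sin(yw),0]), "by high",(tl+tr)/2-149*np.array([np.cos(yw),np.sin(yw),0]))
for p in((123,255),(397,300)):print("lug",f(p,67))
for p in((112,102),(458,160)):print("bar",f(p,85))
for n,p in dict(fan=(653,173),driver=(560,475)).items():print(n,f(p,10))
print("driver full",ray(c,(398,229),5),ray(c,(383,277),5))
E
```

```text
chock base edge [ 532.80629572 -304.93049788    0.        ] [ 439.33940622 -291.67657652    0.        ] 94.4019378195648 -0.1408642203633652
top right edge [ 484.04719542 -347.15093324   45.        ] [ 430.12116684 -338.05978718   45.        ] 54.68697738161285 -0.16701505976222197
board [450.5402181  137.84927282  17.        ] [ 406.47523921 -126.03589214   17.        ] [ 701.28223786 -173.55457606   54.        ] [741.76430439  90.00772754  54.        ] [np.float64(267.53897407698116), np.float64(300.8956493082052), np.float64(297.43786223094423)]
yaw -0.16282312066932336
yaw -0.1598111895708815
yaw low -0.1654588137183509
center by low edge [575.43482249 -18.8608105   17.        ] by high [574.59617729 -17.00592342  54.        ]
lug [587.60637685  76.19246483  67.        ]
lug [ 557.95559764 -111.09111052   67.        ]
bar [689.50724127  83.63432732  85.        ]
bar [ 651.44470319 -150.80705086   85.        ]
fan [ 657.56845486 -300.40484346   10.        ]
driver [ 440.26172847 -231.85771422   10.        ]
driver full [ 438.52733084 -228.10940648    5.        ] [ 302.852526   -184.72940824    5.        ]
```

```bash
cat >> h.py <<'E'
RO=np.array([575.,-17.7,36.]);YW=-0.163;SL=0.122
from scipy.spatial.transform import Rotation as Ro
RF=Ro.from_euler('xyz',[0,-SL,YW]).as_matrix()  # ramp_face axes in world
def togo(o,p,yaw):
    R=Ro.from_euler('xyz',o["tcp_rot"]).as_matrix();d=R.T@(np.array(p)-o["tool_pos"])
    return d.round(1), "spin",np.degrees(o["tcp_rot"][2]-yaw).round(2)
E
python3 -m creep '[{"spin":10.7},{"spin":10.7},{"spin":1.9,"hand":1},{"tx":0.04,"ty":-0.031},{"tx":0.04,"ty":-0.031}]'
python3 -m creep '[{"tx":0.04,"ty":-0.031},{"tx":0.04,"ty":-0.031},{"tx":0.04,"ty":-0.031},{"tx":0.04,"ty":-0.031},{"tx":0.03,"ty":-0.025}]'
python3 - <<'E'
from h import *
from plant import *
o=get_obs();print(o["tool_pos"],o["tcp_rot"],togo(o,(467,-320,23),-.155))
c=cams.capture("wrist");cv2.imwrite("pics/w1.png",c["color"][:,:,::-1]);np.savez("w1.npz",**c)
t=load("top0");f=lambda p,z:ray(t,(np.array(p)+.5)/4-.5+[260,110],z)
b=f((98,202),65);m=b+125*np.array([np.sin(YW),-np.cos(YW),0]);print("base",b,"mid ramp",RF.T@(m-RO), "base ramp",RF.T@(b-RO),"tip",RF.T@(f((500,270),65)-RO))
E
```

```text
[ 130.28066151 -508.22207668  240.11280383] [-3.14022393e+00 -2.07876051e-04  2.50817691e-01] (array([372.9, -98.5, 217.3]), 'spin', np.float64(23.25))
base [624.39260828  93.89627689  65.        ] mid ramp [33.9297306  -6.86755305 25.05707736] base ramp [ 33.9297306  118.13244695  25.05707736] tip [  34.19822536 -161.25535366   25.02415751]invalid input at $[0]: expected keys hand, tx, ty, tz, spin
invalid input at $[0]: expected keys hand, tx, ty, tz, spin
```

View pics/w1.png

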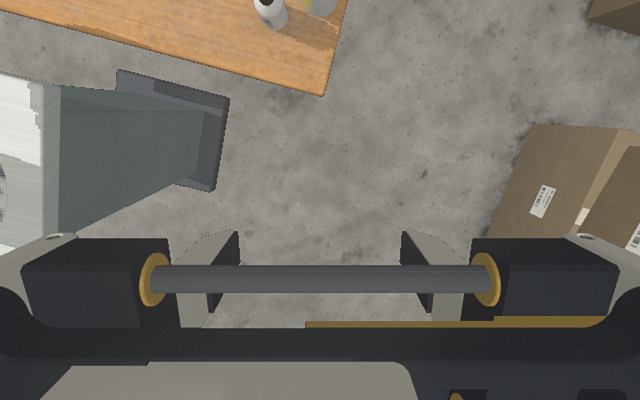

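The rows were refused because every key is required, so the arm has not moved. The wrist view shows floor, with the fingers at about (225,270) and (415,270).

```bash

python3 -m creep '[{"hand":1,"tx":0,"ty":0,"tz":0,"spin":10.7},{"hand":1,"tx":0,"ty":0,"tz":0,"spin":10.7},{"hand":1,"tx":0,"ty":0,"tz":0,"spin":1.9},{"hand":1,"tx":0.04,"ty":-0.031,"tz":0,"spin":0},{"hand":1,"tx":0.04,"ty":-0.031,"tz":0,"spin":0}]'
python3 -m creep '[{"hand":1,"tx":0.04,"ty":-0.031,"tz":0,"spin":0},{"hand":1,"tx":0.04,"ty":-0.031,"tz":0,"spin":0},{"hand":1,"tx":0.04,"ty":-0.031,"tz":0,"spin":0},{"hand":1,"tx":0.04,"ty":-0.031,"tz":0,"spin":0},{"hand":1,"tx":0.03,"ty":-0.025,"tz":0,"spin":0}]'
python3 - <<'E'
from h import *
from plant import *
o=get_obs();print(o["tool_pos"],o["tcp_rot"],togo(o,(467,-320,23),-.155))
E
```

```text
time: 0.78
tool_pos: [219.6, -459.3, 240.5]
tcp_rot: [-3.141, -0.0, -0.154]
contact_force: [0.9, 0.1, 0.2]
grip_width: 91.7
finger_force: 0.0
time: 1.4
tool_pos: [431.4, -340.8, 240.6]
tcp_rot: [-3.141, 0.0, -0.151]
contact_force: [0.5, -0.5, -0.3]
grip_width: 91.9
finger_force: 0.0
[ 431.38613097 -340.75669028  240.5535755 ] [-3.14147568e+00  7.65486895e-05 -1.51476864e-01] (array([ 32.1, -25.9, 217.6]), 'spin', np.float64(0.2))
```

```bash

python3 -m creep '[{"hand":1,"tx":0,"ty":0,"tz":0.06,"spin":0},{"hand":1,"tx":0,"ty":0,"tz":0.05,"spin":0},{"hand":1,"tx":0,"ty":0,"tz":0,"spin":0},{"hand":1,"tx":0,"ty":0,"tz":0,"spin":0}]'
python3 - <<'E'
from h import *
from plant import *
o=get_obs();print(o["tool_pos"],o["tcp_rot"],togo(o,(467,-320,23),-.155))
c=cams.capture("wrist");cv2.imwrite("pics/w2.png",c["color"][:,:,::-1]);np.savez("w2.npz",**c)
E
```

```text
time: 1.9
tool_pos: [430.6, -343.0, 132.5]
tcp_rot: [3.14, -0.002, -0.155]
contact_force: [0.1, -0.8, 0.2]
grip_width: 91.5
finger_force: 0.0
[ 430.5672244  -343.00257081  132.5145229 ] [ 3.13994361e+00 -2.09477972e-03 -1.54796762e-01] (array([ 32.2, -28.5, 109.5]), 'spin', np.float64(0.01))
```

View pics/w2.png

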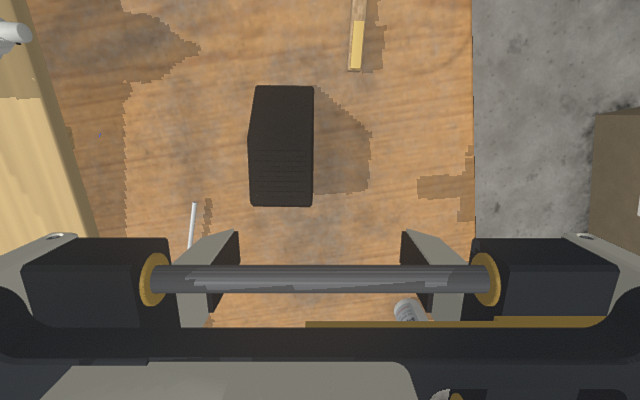

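The wrist view shows the chock's nose edge at (257,85)–(314,86), its ridge corner at (248,130), and the back top edge at (251,205)–(312,207). It is square to the tool.

```bash
python3 - <<'E'
from h import *
from plant import *
c=load("w2")
bl,br,rl=ray(c,(250,204),45),ray(c,(312,206),45),ray(c,(248,130),45)
nl,nr=ray(c,(257,86),4),ray(c,(314,86),4)
print(bl,br,rl,nl,nr)
e=br-bl;y1=np.arctan2(e[0],-e[1]);e=(nl+nr)/2-(bl+br)/2;y2=np.arctan2(e[1],e[0]);print(y1,y2,np.linalg.norm(e[:2]),np.linalg.norm(bl-br),np.linalg.norm(nl-nr))
C=((nl+nr)/2+(bl+br)/2)/2;print("centre",C)
u=np.array([np.cos(y2),np.sin(y2)]);g=C[:2]-15*u;o=get_obs();print(g,togo(o,(*g,23),y2))
E
```

```text
[ 441.06394652 -287.91251013   45.        ] [ 431.65378237 -336.79419054   45.        ] [ 498.0795068  -299.04763119   45.        ] [ 531.83421011 -304.93010523    4.        ] [ 524.30746673 -352.7883218     4.        ]
-0.19018242361189375 -0.17806872972360321 93.1854585753167 49.77921122003481 48.44647312946469
centre [ 482.21485143 -320.60628192   24.5       ]
[ 467.45203725 -317.94934433] (array([ 32. , -31. , 110.1]), 'spin', np.float64(1.31))
```

```bash

python3 -m creep '[{"hand":1,"tx":0.032,"ty":-0.0295,"tz":0,"spin":0.7},{"hand":1,"tx":0,"ty":0,"tz":0.05,"spin":0},{"hand":1,"tx":0,"ty":0,"tz":0.04,"spin":0},{"hand":1,"tx":0,"ty":0,"tz":0.01,"spin":0},{"hand":1,"tx":0,"ty":0,"tz":0,"spin":0}]'
python3 - <<'E'
from h import *
from plant import *
o=get_obs();print(togo(o,(467,-319,23),-.167))
E
```

```text
time: 2.58
tool_pos: [466.7, -318.8, 32.2]
tcp_rot: [3.14, -0.002, -0.168]
contact_force: [0.3, 0.9, 0.8]
grip_width: 91.8
finger_force: 0.0
(array([0.3, 0.2, 9.2]), 'spin', np.float64(-0.07))
```

```bash

python3 -m creep '[{"hand":1,"tx":0,"ty":0,"tz":0.009,"spin":0},{"hand":0,"tx":0,"ty":0,"tz":0,"spin":0},{"hand":0,"tx":0,"ty":0,"tz":0,"spin":0},{"hand":0,"tx":0,"ty":0,"tz":0,"spin":0},{"hand":0,"tx":0,"ty":0,"tz":0,"spin":0}]'
python3 -m creep '[{"hand":0,"tx":0,"ty":0,"tz":0,"spin":0},{"hand":0,"tx":0,"ty":0,"tz":-0.03,"spin":0},{"hand":0,"tx":0,"ty":0,"tz":-0.06,"spin":0},{"hand":0,"tx":0,"ty":0,"tz":-0.04,"spin":0},{"hand":0,"tx":0,"ty":0,"tz":0,"spin":0}]'
python3 - <<'E'
from h import *
from plant import *
o=get_obs()
# grasp point target: chock origin at ramp_face x=-62,y=-7; chock underside height hover 12
for x,h in((-62,30),(-62,0),(-29,0),(13,0)):
    p=RO+RF@np.array([x-15,-7,23+h]);print(x,h,p.round(1),togo(o,p,YW))
E
```

```text
time: 3.2
tool_pos: [466.1, -318.0, 21.9]
tcp_rot: [3.141, -0.0, -0.168]
contact_force: [0.6, 0.8, -0.7]
grip_width: 56.5
finger_force: 0.0
time: 3.82
tool_pos: [467.2, -318.9, 154.6]
tcp_rot: [3.138, -0.005, -0.168]
contact_force: [-0.5, -0.4, -3.8]
grip_width: 49.9
finger_force: 30.0
-62 30 [492.1 -11.2  79.2] (array([ -27.3, -307.8,   74.2]), 'spin', np.float64(-0.29))
-62 0 [495.7 -11.8  49.5] (array([ -23.8, -307.9,  104. ]), 'spin', np.float64(-0.29))
-29 0 [528.  -17.1  53.5] (array([   9. , -308.1,  100.1]), 'spin', np.float64(-0.29))
13 0 [569.1 -23.8  58.6] (array([  50.7, -308.3,   95.2]), 'spin', np.float64(-0.29))
```

```bash

python3 -m creep '[{"hand":0,"tx":-0.027,"ty":-0.05,"tz":0,"spin":-0.3},{"hand":0,"tx":0,"ty":-0.06,"tz":0,"spin":0},{"hand":0,"tx":0,"ty":-0.06,"tz":0,"spin":0},{"hand":0,"tx":0,"ty":-0.06,"tz":0,"spin":0},{"hand":0,"tx":0,"ty":-0.05,"tz":0,"spin":0}]'
python3 -m creep '[{"hand":0,"tx":0,"ty":-0.028,"tz":0.03,"spin":0},{"hand":0,"tx":0,"ty":0,"tz":0.04,"spin":0},{"hand":0,"tx":0,"ty":0,"tz":0,"spin":0},{"hand":0,"tx":0,"ty":0,"tz":0,"spin":0}]'
python3 - <<'E'
from h import *
from plant import *
o=get_obs()
p=RO+RF@np.array([-77,-7,23.]);print(togo(o,p,YW))
c=cams.capture("scene");cv2.imwrite("pics/s2.png",cv2.resize(c["color"][100:280,220:460][:,:,::-1],None,fx=3,fy=3))
E
```

```text
time: 4.45
tool_pos: [483.8, -34.7, 149.7]
tcp_rot: [-3.141, 0.004, -0.162]
contact_force: [1.7, -0.2, -4.4]
grip_width: 49.9
finger_force: 30.0
time: 4.95
tool_pos: [489.6, -9.8, 81.8]
tcp_rot: [3.141, 0.001, -0.163]
contact_force: [0.4, -0.2, -3.2]
grip_width: 50.1
finger_force: 30.0
(array([ 6.3,  0.9, 32.4]), 'spin', np.float64(-0.02))
```

View pics/s2.png

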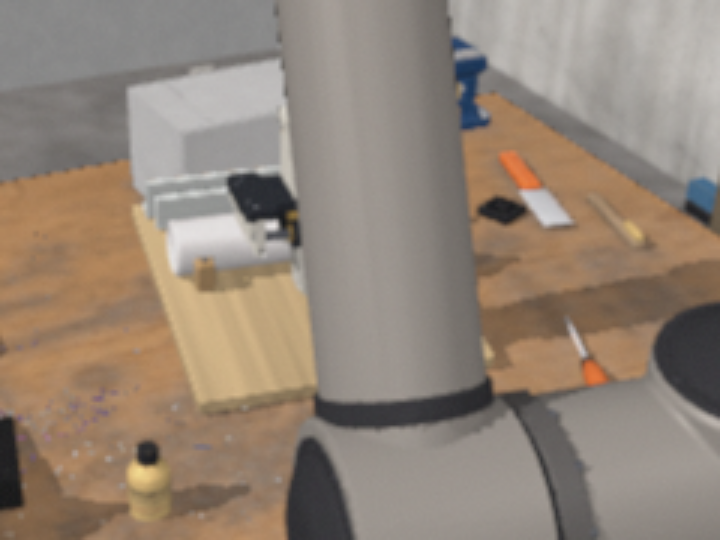

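The arm hides the chock in the scene view. The can still lies on its lugs, with the left lug at (205,272), so I'll lower by feel.

```bash

python3 -m creep '[{"hand":0,"tx":0.003,"ty":0,"tz":0.015,"spin":0},{"hand":0,"tx":0,"ty":0,"tz":0.005,"spin":0},{"hand":0,"tx":0,"ty":0,"tz":0,"spin":0}]'
for i in 1; do python3 -m creep '[{"hand":0,"tx":0,"ty":0,"tz":0.003,"spin":0},{"hand":0,"tx":0,"ty":0,"tz":0,"spin":0}]'; python3 -m creep '[{"hand":0,"tx":0,"ty":0,"tz":0.002,"spin":0},{"hand":0,"tx":0,"ty":0,"tz":0,"spin":0}]'; python3 -m creep '[{"hand":0,"tx":0,"ty":0,"tz":0.002,"spin":0},{"hand":0,"tx":0,"ty":0,"tz":0,"spin":0}]'; done
```

```text
time: 5.38
tool_pos: [492.2, -10.1, 61.3]
tcp_rot: [3.142, 0.001, -0.163]
contact_force: [-0.4, 0.5, -4.2]
grip_width: 50.2
finger_force: 30.0
time: 5.62
tool_pos: [492.5, -10.0, 58.7]
tcp_rot: [3.142, 0.0, -0.163]
contact_force: [0.2, 0.4, -3.7]
grip_width: 49.7
finger_force: 30.0
time: 5.88
tool_pos: [492.4, -10.0, 56.6]
tcp_rot: [3.142, 0.0, -0.163]
contact_force: [-0.2, 0.2, -2.9]
grip_width: 49.6
finger_force: 30.0
time: 6.12
tool_pos: [492.5, -10.0, 54.9]
tcp_rot: [3.142, -0.0, -0.163]
contact_force: [-2.1, -0.2, 0.2]
grip_width: 49.6
finger_force: 30.0
```

```bash

python3 -m creep '[{"hand":0,"tx":0,"ty":0,"tz":0.0015,"spin":0},{"hand":0,"tx":0,"ty":0,"tz":0,"spin":0}]'; python3 -m creep '[{"hand":0,"tx":0,"ty":0,"tz":0.0015,"spin":0},{"hand":0,"tx":0,"ty":0,"tz":0,"spin":0}]'; python3 -m creep '[{"hand":0,"tx":0,"ty":0,"tz":0.001,"spin":0},{"hand":0,"tx":0,"ty":0,"tz":0,"spin":0}]'
```

```text
time: 6.38
tool_pos: [492.1, -9.9, 53.4]
tcp_rot: [3.142, 0.001, -0.163]
contact_force: [-3.8, 0.4, 4.0]
grip_width: 49.6
finger_force: 30.0
time: 6.62
tool_pos: [491.9, -9.8, 51.7]
tcp_rot: [3.142, 0.001, -0.163]
contact_force: [-5.5, 1.0, 3.6]
grip_width: 50.0
finger_force: 30.0
time: 6.88
tool_pos: [491.9, -9.8, 50.7]
tcp_rot: [3.142, 0.001, -0.163]
contact_force: [-4.5, 0.9, 4.6]
grip_width: 50.0
finger_force: 30.0
```

```bash

python3 -m creep '[{"hand":0.65,"tx":0,"ty":0,"tz":0,"spin":0},{"hand":0.65,"tx":0,"ty":0,"tz":0,"spin":0},{"hand":0.65,"tx":0,"ty":0,"tz":0,"spin":0},{"hand":0.65,"tx":0,"ty":0,"tz":0,"spin":0}]'
python3 -m creep '[{"hand":0,"tx":0,"ty":0,"tz":0,"spin":0},{"hand":0,"tx":0,"ty":0,"tz":0,"spin":0},{"hand":0,"tx":0,"ty":0,"tz":0,"spin":0}]'
python3 - <<'E'
from h import *
from plant import *
o=get_obs()
print((RF.T@(o["tool_pos"]-RO)).round(1))
c=cams.capture("wrist");cv2.imwrite("pics/w3.png",c["color"][:,:,::-1]);np.savez("w3.npz",**c)
E
```

```text
time: 7.38
tool_pos: [492.7, -10.0, 50.7]
tcp_rot: [3.141, -0.0, -0.163]
contact_force: [1.1, -0.1, -0.1]
grip_width: 59.4
finger_force: 0.0
time: 7.75
tool_pos: [492.6, -10.0, 50.7]
tcp_rot: [3.142, -0.0, -0.163]
contact_force: [-0.7, -0.2, 0.3]
grip_width: 49.9
finger_force: 30.0
[-80.2  -5.8  24.6]
```

View pics/w3.png

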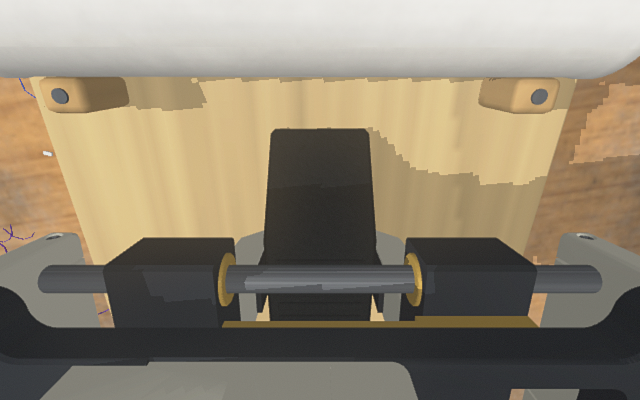

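The view shows the chock flat on the board. Its nose edge at (272–370,130) is parallel to the can's edge, and it sits centred between the lugs at (60,96) and (540,96). Now I'll push up the slope.

```bash

python3 -m creep '[{"hand":0,"tx":0.006,"ty":0,"tz":-0.0007,"spin":0},{"hand":0,"tx":0.006,"ty":0,"tz":-0.0007,"spin":0},{"hand":0,"tx":0.006,"ty":0,"tz":-0.0008,"spin":0},{"hand":0,"tx":0.006,"ty":0,"tz":-0.0007,"spin":0},{"hand":0,"tx":0.006,"ty":0,"tz":-0.0008,"spin":0}]'
python3 -m creep '[{"hand":0,"tx":0.003,"ty":0,"tz":-0.0004,"spin":0},{"hand":0,"tx":0.003,"ty":0,"tz":-0.0003,"spin":0},{"hand":0,"tx":0.003,"ty":0,"tz":-0.0004,"spin":0},{"hand":0,"tx":0.003,"ty":0,"tz":-0.0004,"spin":0},{"hand":0,"tx":0,"ty":0,"tz":0,"spin":0}]'
python3 - <<'E'
from h import *
from plant import *
o=get_obs()
print((RF.T@(o["tool_pos"]-RO)).round(1),(RF.T@o["contact_force"]).round(1))
E
```

```text
time: 8.43
tool_pos: [522.4, -14.9, 54.4]
tcp_rot: [3.141, 0.0, -0.163]
contact_force: [-3.4, 0.8, 2.6]
grip_width: 50.0
finger_force: 30.0
time: 9.05
tool_pos: [534.3, -16.8, 55.9]
tcp_rot: [3.142, -0.001, -0.163]
contact_force: [-2.0, 1.0, 1.3]
grip_width: 49.9
finger_force: 30.0
[-37.6  -5.8  24.6] [-2.   0.7  1.6]
```

```bash

python3 -m creep '[{"hand":0,"tx":0.004,"ty":0,"tz":-0.0005,"spin":0},{"hand":0,"tx":0.004,"ty":0,"tz":-0.0005,"spin":0},{"hand":0,"tx":0.004,"ty":0,"tz":-0.0005,"spin":0},{"hand":0,"tx":0.004,"ty":0,"tz":-0.0005,"spin":0},{"hand":0,"tx":0.004,"ty":0,"tz":-0.0005,"spin":0}]'
python3 -m creep '[{"hand":0,"tx":0.001,"ty":0,"tz":-0.0001,"spin":0},{"hand":0,"tx":0.001,"ty":0,"tz":-0.0001,"spin":0},{"hand":0,"tx":0,"ty":0,"tz":0,"spin":0}]'
python3 - <<'E'
from h import *
from plant import *
o=get_obs()
print((RF.T@(o["tool_pos"]-RO)).round(1),(RF.T@o["contact_force"]).round(1))
c=cams.capture("wrist");cv2.imwrite("pics/w4.png",c["color"][:,:,::-1]);np.savez("w4.npz",**c)
E
```

```text
time: 9.68
tool_pos: [554.0, -20.1, 58.3]
tcp_rot: [3.141, 0.0, -0.163]
contact_force: [-4.0, 1.5, 1.4]
grip_width: 49.7
finger_force: 30.0
time: 10.05
tool_pos: [555.8, -20.4, 58.6]
tcp_rot: [3.141, -0.0, -0.163]
contact_force: [-2.8, -0.3, -0.8]
grip_width: 49.6
finger_force: 30.0
[-15.7  -5.8  24.7] [-2.8 -0.8 -0.5]
```

View pics/w4.png

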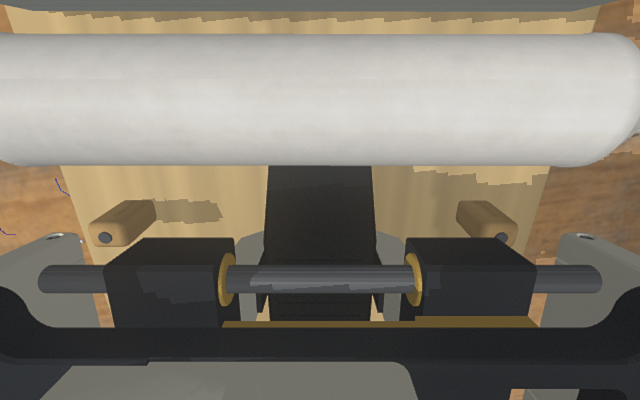

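The can has rolled up ahead of the chock and is still parallel, with its edge level at row 165. The bar is at the top (row 10) with a small gap left, so I'll creep on in 1 mm rows.

```bash

for i in 1; do
python3 -m creep '[{"hand":0,"tx":0.0015,"ty":0,"tz":-0.0002,"spin":0},{"hand":0,"tx":0.0015,"ty":0,"tz":-0.0002,"spin":0},{"hand":0,"tx":0.001,"ty":0,"tz":-0.0001,"spin":0},{"hand":0,"tx":0.001,"ty":0,"tz":-0.0001,"spin":0},{"hand":0,"tx":0.001,"ty":0,"tz":-0.0001,"spin":0}]'
python3 -m creep '[{"hand":0,"tx":0.001,"ty":0,"tz":-0.0001,"spin":0},{"hand":0,"tx":0.001,"ty":0,"tz":-0.0001,"spin":0}]'; done
```

```text
time: 10.72
tool_pos: [561.7, -21.3, 59.3]
tcp_rot: [3.142, -0.0, -0.163]
contact_force: [-1.8, 1.1, -0.9]
grip_width: 50.1
finger_force: 30.0
time: 10.98
tool_pos: [563.6, -21.7, 59.5]
tcp_rot: [3.141, 0.0, -0.163]
contact_force: [-3.1, 0.9, 0.8]
grip_width: 49.8
finger_force: 30.0
```

```bash

python3 -m creep '[{"hand":0,"tx":0.001,"ty":0,"tz":-0.0001,"spin":0},{"hand":0,"tx":0.001,"ty":0,"tz":-0.0001,"spin":0}]'
```

```text
time: 11.22
tool_pos: [565.5, -22.0, 59.8]
tcp_rot: [3.142, 0.0, -0.163]
contact_force: [-3.7, 0.7, 2.0]
grip_width: 49.4
finger_force: 30.0
```

```bash

python3 -m creep '[{"hand":0,"tx":0.001,"ty":0,"tz":-0.0001,"spin":0},{"hand":0,"tx":0,"ty":0,"tz":0,"spin":0}]'
python3 -m creep '[{"hand":0,"tx":0.001,"ty":0,"tz":-0.0001,"spin":0},{"hand":0,"tx":0,"ty":0,"tz":0,"spin":0}]'
```

```text
time: 11.48
tool_pos: [566.6, -22.2, 59.9]
tcp_rot: [3.142, -0.0, -0.163]
contact_force: [-4.2, 1.7, 1.7]
grip_width: 49.6
finger_force: 30.0
time: 11.72
tool_pos: [566.7, -22.1, 59.9]
tcp_rot: [3.141, 0.002, -0.163]
contact_force: [-7.0, 1.2, 3.3]
grip_width: 49.5
finger_force: 30.0
```

```bash

python3 -m creep '[{"hand":0,"tx":0.001,"ty":0,"tz":-0.0001,"spin":0},{"hand":0,"tx":0,"ty":0,"tz":0,"spin":0}]'
python3 -m creep '[{"hand":0,"tx":0.0007,"ty":0,"tz":-0.0001,"spin":0},{"hand":0,"tx":0,"ty":0,"tz":0,"spin":0}]'
```

```text
time: 11.98
tool_pos: [566.7, -22.1, 60.0]
tcp_rot: [3.141, 0.004, -0.163]
contact_force: [-10.8, 1.8, 6.2]
grip_width: 49.7
finger_force: 30.0
time: 12.22
tool_pos: [566.7, -22.2, 60.0]
tcp_rot: [3.141, 0.006, -0.163]
contact_force: [-12.4, 0.9, 7.4]
grip_width: 49.8
finger_force: 30.0
```

The can has arrived: motion stopped and the force is rising by about 3 N per mm. I'll press to about 15 N and hold.

```bash

python3 -m creep '[{"hand":0,"tx":0.0007,"ty":0,"tz":-0.0001,"spin":0},{"hand":0,"tx":0,"ty":0,"tz":0,"spin":0},{"hand":0,"tx":0,"ty":0,"tz":0,"spin":0},{"hand":0,"tx":0,"ty":0,"tz":0,"spin":0}]'
python3 - <<'E'
from h import *
from plant import *
o=get_obs()
print((RF.T@(o["tool_pos"]-RO)).round(1),(RF.T@o["contact_force"]).round(1))
c=cams.capture("wrist");cv2.imwrite("pics/w5.png",c["color"][:,:,::-1]);np.savez("w5.npz",**c)
E
```

```text
time: 12.72
tool_pos: [566.8, -22.2, 59.9]
tcp_rot: [3.141, 0.007, -0.163]
contact_force: [-14.8, 1.6, 8.1]
grip_width: 49.9
finger_force: 30.0
[-4.4 -5.7 24.6] [-13.8  -0.8   9.8]
```

View pics/w5.png

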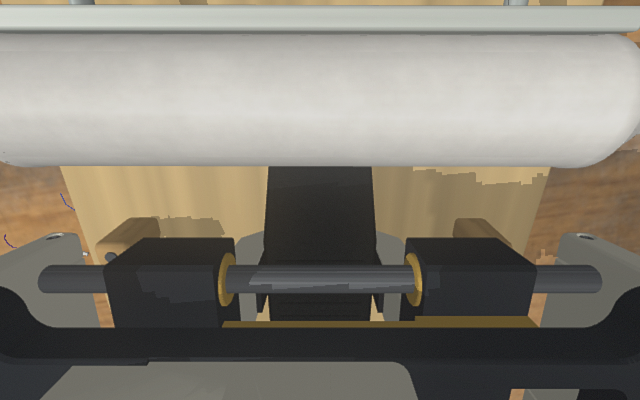

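The can's top edge (row 33) meets the bar, and the chock is square under it. Releasing and retreating upward.

```bash

python3 -m creep '[{"hand":0.8,"tx":0,"ty":0,"tz":0,"spin":0},{"hand":0.8,"tx":0,"ty":0,"tz":0,"spin":0},{"hand":0.8,"tx":0,"ty":0,"tz":0,"spin":0},{"hand":0.8,"tx":0,"ty":0,"tz":0,"spin":0},{"hand":0.8,"tx":0,"ty":0,"tz":0,"spin":0}]'
python3 -m creep '[{"hand":0.8,"tx":-0.004,"ty":0,"tz":-0.02,"spin":0},{"hand":0.8,"tx":0,"ty":0,"tz":-0.04,"spin":0},{"hand":0.8,"tx":0,"ty":0,"tz":-0.04,"spin":0},{"hand":0.8,"tx":-0.02,"ty":0,"tz":-0.02,"spin":0},{"hand":0.8,"tx":-0.03,"ty":0,"tz":0,"spin":0}]'
python3 -m creep '[{"hand":0.8,"tx":0,"ty":0,"tz":0,"spin":0},{"hand":0.8,"tx":0,"ty":0,"tz":0,"spin":0}]'
python3 - <<'E'
from h import *
from plant import *
c=cams.capture("wrist");cv2.imwrite("pics/w6.png",c["color"][:,:,::-1]);np.savez("w6.npz",**c)
E
```

```text
time: 13.4
tool_pos: [570.0, -22.7, 60.2]
tcp_rot: [3.142, -0.0, -0.163]
contact_force: [-0.3, 0.0, -1.0]
grip_width: 73.2
finger_force: 0.0
time: 14.02
tool_pos: [517.5, -14.1, 182.0]
tcp_rot: [3.141, -0.005, -0.163]
contact_force: [-0.7, -0.5, -0.8]
grip_width: 73.4
finger_force: 0.0
time: 14.28
tool_pos: [517.2, -14.1, 180.4]
tcp_rot: [3.141, -0.001, -0.163]
contact_force: [0.8, 0.4, 0.4]
grip_width: 73.6
finger_force: 0.0
```

View pics/w6.png

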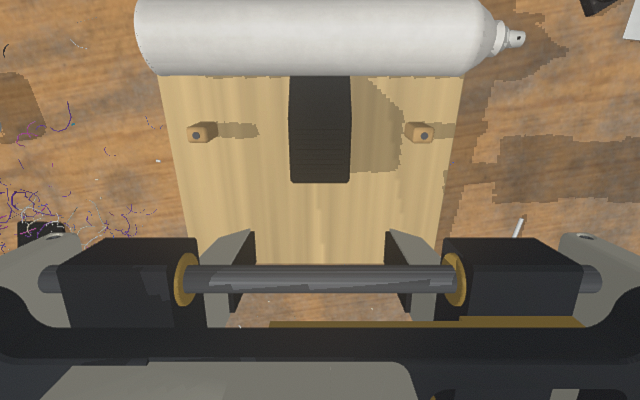

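The chock alone holds the can, square to it: its back edge is at row 182, columns 291–349, and its centre at column 320 matches the can's mid-length. A quick numeric check before handing in.

```bash
python3 - <<'E'
from h import *
from plant import *
def rf(c,uv,h):
    C=RF.T@(-c["R"].T@c["t"]-RO); d=RF.T@c["R"].T@np.linalg.inv(c["K"])@np.array([uv[0],uv[1],1.]);return (C+d*(h-C[2])/d[2]).round(1)
c=load("w6");print("back edge",rf(c,(291,182),45),rf(c,(349,182),45),"can base/tip",rf(c,(135,35),26),rf(c,(526,38),26))
t=cams.capture("top")
cv2.imwrite("pics/t2.png",cv2.resize(t["color"][110:210,265:395][:,:,::-1],None,fx=6,fy=6,interpolation=cv2.INTER_CUBIC))
E
```

```text
back edge [-36.4  18.6  45. ] [-36.5 -30.3  45. ] can base/tip [ 75.2 134.3  26. ] [  72.8 -162.5   26. ]
```

View pics/t2.png

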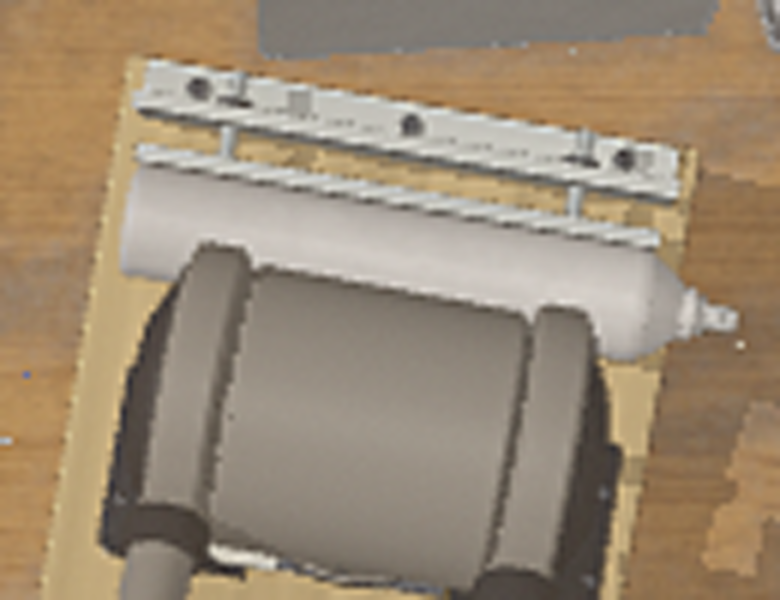

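The can lies along the bar with no gap over its whole length, from (140,165) to (655,240). The chock has stayed where it was released, with its back edge at ramp x = −36 mm. Handing in.

```bash
python3 -c "
from plant import close_job
print(close_job())"
```

```text
the job is handed in; nothing more can be done
None
```

The job is handed in, with no verdict returned: the chock, pressed home at about 15 N and released, holds the can against the facing bar, square and at mid-length in the last pictures, and I moved no other object.

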